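# Pull a stuck knob off a hob with a knob puller

### The job

The smooth-topped knob of the portable hob has to come off for cleaning. With the puller hooked under its rim, not with the fingers, draw it straight up until it pops off its spindle, and set it down right way up on the wooden board. Then draw the puller clear of it and stand the puller on its feet on the board or worktop; leave the hob's winged knob in place.

Things in the scene. Friction and masses are not known exactly. Their poses are not given: they have to be found in the camera images.
- hob: Portable hob, steel with black glass, 280 mm deep (x) by 300 wide (y), fixed; origin under its centre on the worktop, x away from its front, z up. The flat metal control strip along its front (robot) side is 65 mm high; the glass, from x = -43 mm back, is 3 mm higher. The two knobs sit on the strip at x = -88, y = +72 and -72 mm; which knob is where varies
- smooth_knob_under (a point): Knob to pull: grey mushroom shape, smooth round top without finger bar. Hub 34 mm wide, 12 high, carries a flange 64 wide; 28 high in all. Point: centre of the hub's underside, on the strip while seated; z up. Under the flange is a free ring 12 mm high, 15 deep. 60 g. Spring catches let it go at about 10 to 14 N upward pull; free once 15 mm up
- winged_knob_under (a point): The other knob, to be left: same hub and flange, with a straight finger bar (54 x 13 mm) across its top, 39 mm high in all. Point: centre of the hub's underside, z up
- puller_grip (a point): Puller: wooden handle block 27 x 27 x 42 mm on a steel stirrup standing on its feet. Point: centre of the handle, 77 mm above the puller's underside; z up. The stirrup is open front and back (its x axis, either way). Legs at y = +-38 to 41.5 mm, 24 wide in x; the bridge under the handle leaves 48 mm of height below it. 160 g
- puller_mouth (a point): Point midway between the puller's two feet, level with their upper faces: 5 mm above its underside, 72 mm below puller_grip, same axes. The feet are flat toes 5 mm thick, 40 long in x, turned inward from the legs, 44 mm apart in y: they pass either side of a knob's hub, under its flange
- board: Small wooden board lying on the worktop, 190 mm (x) x 270 mm (y) x 16 mm, fixed; origin under its centre, its top 16 mm above the origin
Things that resemble listed ones, but are neither listed nor needed, are in the scene too. What is shaped like the part that bears winged_knob_under but red is not meant.

How it is judged:
By the outcome, as a careful person would: the job done as asked, in the order asked, and still so for the second after the job is handed in, with the robot touching nothing.
It also fails if it takes over 72 s, if anything falls off the work surface, if the arm or the gripper's body presses on something with over 40 N, if the wrist force passes 120 N, or if a joint passes its speed limit or range.

### The arm

A 6-joint arm with a two-finger parallel gripper is mounted at the origin on a cart in front of the work surface, level with it; the furniture and walls round the work are solid. World frame = base frame: x ahead of the robot, y to its left, z up, the work surface at z = 0. Lengths are in m, angles in rad, forces in N, time in s.
With the tool pointing down it reaches from about 0.375 to 0.975 m from the base axis. Payload 3.8 kg.
Tool frame: the origin (TCP) lies on the centre line of the jaws, within the pads' length; the fingertips stand 19 mm ahead of it and the grasp point (between the pads) is the TCP; z points along the fingers, y is the line along which they close (so a half turn about z gives the same grasp; the last joint's range is limited). The gripper opens to 88 mm and grips with 3 to 60 N. Pads are 18 mm wide; open, the fingers measure 123 mm over their backs; the gripper's body (75 mm by 187 mm) begins 45 mm behind the grasp point.
Start: joints at [1.155, 0.264, 1.604, -0, 1.274, -0.037], TCP at [0.25, 0.627, 0.258] pointing down, gripper open.
Joint ranges: [-2.63, 2.63], [-0.94, 2.18], [0.31, 2.57], [-1.31, 4.45], [0, 2.66], [-2.55, 2.55]. Speed limits (rad/s): [2.57, 2.57, 3.14, 3.14, 3.14, 3.14].

### API

Orientations are given as a unit quaternion [w, x, y, z].
In Python, from workcell import ctrl gives the robot as it stands. The module is installed in compiled form; this text tells all that it offers.
- The arm moves only by the shell command python3 -m inch 'ROWS' [FORCE]. ROWS is JSON, a list of rows, each a list of 5 numbers: the closure in counts, from 0 (fully open) to 255 (shut), then the shift along the tool's x, y, z in m, then the turn about the tool's z in units of 6 degrees (1.0 is 6 degrees). In form: [[jaw, x, y, z, yaw], ...]. A call has 1 to 12 rows; each row is the pose to reach, as a shift and turn from the pose commanded when the call began, along the tool's axes at that moment; what a row does not reach only later rows make up. A row lasts 1/10 s, in which the tool goes at most 50 mm and 8.59 degrees, less where a joint would pass 70% of its speed; a pose out of reach is approached as far as the arm can. A call with a gripper value outside its range is refused whole. The fingers move at their own pace and stop on an object; FORCE is the grip in N (left out, the last holds). Time passes only in rows, so rows that repeat a pose let the fingers close. It gives the time, the measured TCP pose, the force, the opening and the grip force at its end, in the units of the state.
- ctrl.sense(): the state, without advancing time (a new reading comes with each control period).
- ctrl.snapshot(name): name is "scene" or "top"; returns the picture (384x512x3 uint8, red, green, blue); there is no depth.
- ctrl.camera_model(name): a dict with "fov_y" (degrees; the focal length in pixels is half the picture's height over the tangent of half this angle, whatever the lens; pixels are square), "cx", "cy" (the principal point, pixels), "k1" (the pictures are not rectified: a ray, as slopes to the right and down, at radius r is drawn at 1 + k1 r^2 times it, then the intrinsics apply), "camera_from_world" (4x4, takes a point from world to camera coordinates). Camera axes: x right, y down, z forward; pixel columns grow to the right and rows downward; lengths in m; the calibration is good to about 2 mm. A picture is of the moment at which its call begins. camera_model takes no time and is no camera call.
- ctrl.finish_job(): hands the job in; it is judged then, once.
The state is a dict: "clock": time; "q": joint angles; "dq": joint speeds; "joint_torque": joint torques, N m; "tool_pos": TCP position; "tcp_rot": TCP orientation; "wrist_force": force on the tool from outside, world axes, zero at the start; "ft_torque": the same for the moment, N m; "width": finger opening in m; "gripper_force": force on a finger pad.
Only numpy, scipy, OpenCV 4.12 (cv2) and the standard library are available. Lean on these libraries where they do the work, as an engineer would, in place of code of your own. Each camera call takes 0.05 s, during which the arm holds its last target. There are 200 camera calls.

## Working session

There is one attempt and no reset: what is moved stays moved. The work goes in short steps, Python scripts to look and compute and a shell command to move; the robot and the scene stay as the last step left them, time stands still between calls to the robot, and variables do not carry over. Pictures are saved under pics/ and viewed, at most 12 in all, crops included, and the job is handed in when it is done.

```bash
mkdir -p pics; cat > h.py <<'E'
import numpy as np, cv2
from workcell import ctrl
def K(n):
    m=ctrl.camera_model(n); f=192/np.tan(np.radians(m['fov_y'])/2); return m,f,np.array(m['camera_from_world'])
def ray(n,u,v):
    m,f,T=K(n); d=np.array([(u-m['cx'])/f,(v-m['cy'])/f]); s=d.copy()
    for _ in range(30): s=d/(1+m['k1']*(s@s))
    R=T[:3,:3]; return -R.T@T[:3,3], R.T@np.array([s[0],s[1],1])
def onz(n,u,v,z):
    o,d=ray(n,u,v); return o+d*(z-o[2])/d[2]
def proj(n,p):
    m,f,T=K(n); c=T[:3,:3]@np.array(p)+T[:3,3]; s=c[:2]/c[2]; s=s*(1+m['k1']*(s@s)); return s*f+[m['cx'],m['cy']]
def two(a,b):
    (o1,d1),(o2,d2)=ray('scene',*a),ray('top',*b)
    s=np.linalg.lstsq(np.c_[d1,-d2],o2-o1,rcond=None)[0]; p,q=o1+s[0]*d1,o2+s[1]*d2
    return (p+q)/2,np.linalg.norm(p-q)
E
python3 - <<'E'
from h import *
np.set_printoptions(precision=4,suppress=True)
for n in('scene','top'):
    i=ctrl.snapshot(n); cv2.imwrite(f'pics/{n}0.png',i[...,::-1]); 
    o,d=ray(n,256,192); print(n,ctrl.camera_model(n)['fov_y'],o,d)
print(ctrl.sense())
E
```

```text
scene 44.0914335407805 [-0.6522 -0.8477  0.8771] [ 0.6996  0.5093 -0.5012]
top 56.286480446482436 [0.4528 0.0189 0.998 ] [ 0.0424 -0.0127 -0.9991]
{'clock': 0.1, 'q': array([ 1.1551,  0.2647,  1.6052, -0.    ,  1.2737, -0.0369]), 'dq': array([-0.001 , -0.0022, -0.0025, -0.0004,  0.0007, -0.0011]), 'joint_torque': array([ -0.    , -50.3625, -35.8068,   0.0732,   0.0234,  -0.0001]), 'tool_pos': array([0.2494, 0.6266, 0.2565]), 'tcp_rot': array([-0.0002,  0.1882,  0.9821, -0.001 ]), 'wrist_force': array([ 0.1192, -0.5247, -0.4358]), 'ft_torque': array([ 0.0158,  0.0135, -0.0302]), 'gripper_force': 0.0, 'width': 0.08802725562625044}
```

View pics/scene0.png

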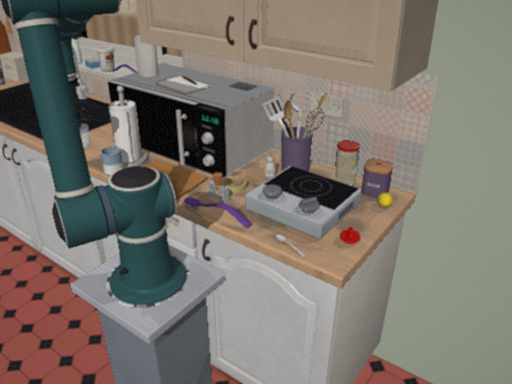

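View pics/top0.png

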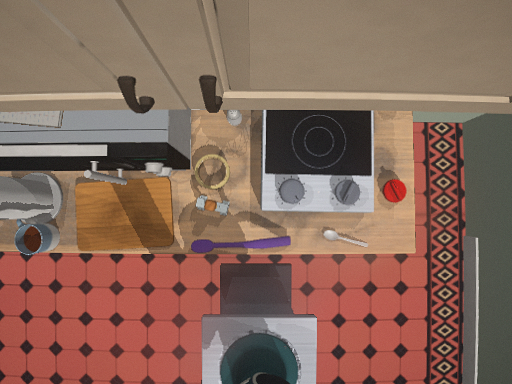

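The top view shows the smooth knob at about (292,189), the winged knob at (347,191), the puller at (211,205) and the board spanning (77..173, 178..250). A red decoy sits at (395,190). Next I'll measure these, using an enlarged crop.

```bash
python3 - <<'E'
from h import *
np.set_printoptions(precision=4,suppress=True)
t=cv2.imread('pics/top0.png'); s=cv2.imread('pics/scene0.png')
a=cv2.resize(t[165:225,185:385],None,fx=4,fy=4,interpolation=cv2.INTER_CUBIC)
b=cv2.resize(s[160:240,180:360],None,fx=4.444,fy=4.444,interpolation=cv2.INTER_CUBIC)
b=cv2.resize(b,(800,356)); cv2.imwrite('pics/c.png',np.vstack([a,b]))
h=cv2.cvtColor(t,cv2.COLOR_BGR2HSV)
# board: wood inside window
w=t[172:256,70:182]; hh=cv2.cvtColor(w,cv2.COLOR_BGR2HSV)
print('board corners z=.016',[onz('top',*p,.016)[:2] for p in((77,178),(173,178),(173,250),(77,250))])
print('hob strip corners z=.065',[onz('top',*p,.065)[:2] for p in((262,211),(374,211),(374,176),(262,176))])
print('smooth',onz('top',292,189,.065+.028),'wing',onz('top',347,191,.1))
print('puller top',onz('top',211,205,.098))
g=cv2.cvtColor(t[170:205,270:315],cv2.COLOR_BGR2GRAY); print(g[8:30:2,0:45:2])
E
```

```text
board corners z=.016 [array([0.5323, 0.5059]), array([0.5325, 0.2348]), array([0.3355, 0.2326]), array([0.3325, 0.5013])]
hob strip corners z=.065 [array([ 0.4431, -0.0086]), array([ 0.4431, -0.3026]), array([ 0.5352, -0.304 ]), array([ 0.5342, -0.0085])]
smooth [ 0.499  -0.0836  0.093 ] wing [ 0.4939 -0.222   0.1   ]
puller top [0.4581 0.1202 0.098 ]
[[201 200 192 142 142 144 140  90 142 123 112 114 122 143  77 197 196 195
  197 196 195 196 196]
 [195 196 193 141 140 144 142 123  86  94 106 109 103  88 118 182 196 195
  195 197 196 193 195]
 [203 199 198 148 118 149 104  85 107 117 120 119 120 121 115 105 195 181
  200 199 201 201 205]
 [202 204 196 148 145 138  82 110 119 125 122 122 121 121 120 110 106 158
  188 193 199 199 200]
 [200 201 198 138 143  73 108 117 124 124 124 122 122 123 126 120 103 189
  187 187 187 198 197]
 [201 200 200 170 114  79 116 126 127 122 123 122 123 124 123 123 116 152
  185 190 187 192 198]
 [197 196 195 153 113  90 116 128 128 125 126 125 126 125 124 122 118 140
  158 188 190 192 204]
 [199 197 197 176 141  89 119 129 129 124 125 128 125 124 125 125 116 144
  186 187 186 187 197]
 [200 201 202 178 171  78 119 124 125 126 126 125 126 127 127 123 119 154
  189 189 188 187 199]
 [200 197 196 176 162 123 108 125 126 130 127 126 121  79 130 127 123 194
  187 189 186 187 199]
 [196 196 196 165 175 167  87 115 126 126 128 127 124 100 114 124 153 142
  190 189 191 191 197]]
```

View pics/c.png

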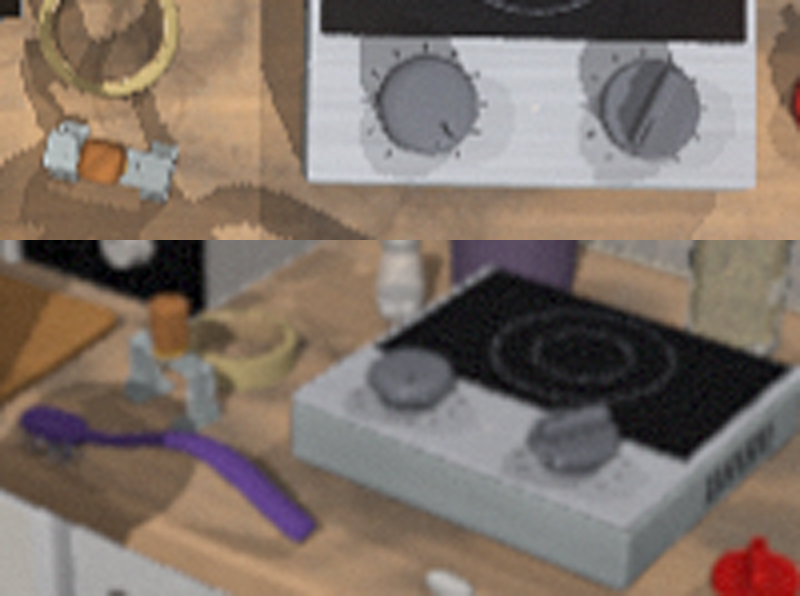

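The crop shows the smooth knob's top centred at (292,191) and the puller handle at about (210.5,205), its legs tilted by about 13°. Next I'll refine those with masks and check them across both views.

```bash
python3 - <<'E'
from h import *
np.set_printoptions(precision=4,suppress=True)
t=cv2.imread('pics/top0.png'); s=cv2.imread('pics/scene0.png')
def cen(m,x0,y0):
    c=max(cv2.findContours(m.astype(np.uint8),cv2.RETR_EXTERNAL,cv2.CHAIN_APPROX_NONE)[0],key=cv2.contourArea)
    r=cv2.minAreaRect(c); M=cv2.moments(c); return (M['m10']/M['m00']+x0,M['m01']/M['m00']+y0),r,cv2.fitEllipse(c)
# knob top: dark-grey in strip
w=t[170:208,276:312].astype(int); g=w.mean(2); m=(g<136)&(g>95)
m=cv2.morphologyEx(m.astype(np.uint8),cv2.MORPH_OPEN,np.ones((3,3)))
c,r,e=cen(m,276,170); k=(e[0][0]+276,e[0][1]+170); print('knob',c,k,e[1],onz('top',*c,.090),onz('top',*k,.09))
for z in(.077,.093): print(z,proj('scene',onz('top',*c,z)),'seen approx',(180+412/4.444,160+(370-240)/4.444))
# handle
h=cv2.cvtColor(t[190:220,190:235],cv2.COLOR_BGR2HSV); m=(h[...,1]>135)&(h[...,2]>90)
c,r,e=cen(m,190,190); print('handle',c,r,onz('top',*c,.095))
m2=(h[...,1]<60)&(h[...,2]>90); ys,xs=np.nonzero(m2); xs=xs+190; ys=ys+190
L,R=xs<c[0],xs>c[0]
a=onz('top',xs[L].mean(),ys[L].mean(),.04); b=onz('top',xs[R].mean(),ys[R].mean(),.04); print('stirrup',a,b,'mid',(a+b)/2,'yaw',np.degrees(np.arctan2(-(a-b)[0],(a-b)[1])))
r=cv2.minAreaRect(np.c_[xs,ys].astype(np.float32)); print(r)
hs=cv2.cvtColor(s[165:200,205:235],cv2.COLOR_BGR2HSV); m=(hs[...,1]>125)&(hs[...,2]>80)
cs,r,e=cen(m[:18],205,165); print('handle scene',cs,r,two(cs,c))
E
```

```text
knob (291.66224580017683, 190.57161803713527) (291.6235809326172, 190.59189796447754) (21.26249885559082, 23.36850357055664) [ 0.4951 -0.0831  0.09  ] [ 0.4951 -0.083   0.09  ]
0.077 [273.4433 192.7152] seen approx (272.7092709270927, 189.25292529252926)
0.093 [272.9811 188.5062] seen approx (272.7092709270927, 189.25292529252926)
handle (209.96934865900383, 204.91954022988506) ((20.5, 15.0), (10.0, 11.0), 90.0) [0.4583 0.1231 0.095 ]
stirrup [0.4662 0.1541 0.04  ] [0.4525 0.0958 0.04  ] mid [0.4594 0.1249 0.04  ] yaw -13.265448758790793
((211.99464416503906, 204.5225372314453), (32.84379196166992, 14.823713302612305), 13.392496109008789)
handle scene (217.67430025445293, 177.11195928753182) ((13.0, 12.0), (10.0, 8.0), 90.0) (array([0.4574, 0.1255, 0.0855]), np.float64(0.003128721657664865))
```

```bash
cat >> h.py <<'E'
def go(p,yaw):
    """shift/turn in tool axes to world point p with tool y at yaw (deg) from world y"""
    from scipy.spatial.transform import Rotation as Ro
    s=ctrl.sense(); q=s['tcp_rot']; R=Ro.from_quat([q[1],q[2],q[3],q[0]]).as_matrix()
    y=R[:,1]; cur=np.degrees(np.arctan2(-y[0],y[1]))
    print('at',s['tool_pos'].round(4),'yaw',round(cur,2),'t',s['clock'],'F',s['wrist_force'].round(1),'w',round(s['width'],4),'| shift',(R.T@(np.array(p)-s['tool_pos'])).round(4),'turn',round(-((yaw-cur+90)%180-90)/6,3))
E
python3 -m inch '[[0,-0.19,-0.195,0.04,-0.7],[0,-0.38,-0.391,0.08,-1.4],[0,-0.38,-0.391,0.08,-1.4],[0,-0.38,-0.391,0.08,-1.4],[0,-0.38,-0.391,0.08,-1.4],[0,-0.38,-0.391,0.08,-1.4],[0,-0.38,-0.391,0.08,-1.4],[0,-0.38,-0.391,0.08,-1.4],[0,-0.38,-0.391,0.08,-1.4],[0,-0.38,-0.391,0.08,-1.4],[0,-0.38,-0.391,0.08,-1.4],[0,-0.38,-0.391,0.08,-1.4]]' 30; python3 -c "
from h import *
go([.458,.124,.083],-13.3)"
```

```text
clock: 1.3
tool_pos: [0.4588, 0.1184, 0.1765]
tcp_rot: [-0.001, 0.119, 0.993, -0.001]
wrist_force: [-0.5, -0.1, 0.1]
width: 0.0881
gripper_force: 0.0
at [0.4588 0.1184 0.1765] yaw -13.67 t 1.3 F [-0.5 -0.1  0.1] w 0.0881 | shift [0.002  0.0055 0.0935] turn -0.062
```

```bash
python3 -m inch '[[0,0.002,0.005,0.03,-0.06],[0,0.002,0.005,0.06,-0.06],[0,0.002,0.005,0.08,-0.06],[0,0.002,0.005,0.093,-0.06],[0,0.002,0.005,0.093,-0.06],[200,0.002,0.005,0.093,-0.06],[255,0.002,0.005,0.093,-0.06],[255,0.002,0.005,0.093,-0.06],[255,0.002,0.005,0.093,-0.06],[255,0.002,0.005,0.093,-0.06],[255,0.002,0.005,0.093,-0.06],[255,0.002,0.005,0.093,-0.06]]' 40; python3 -c "
from h import *
go([.458,.124,.2],-13.3)"
```

```text
clock: 2.5
tool_pos: [0.4573, 0.1286, 0.0848]
tcp_rot: [0.0, 0.113, 0.994, 0.0]
wrist_force: [-0.2, 0.6, -0.6]
width: 0.0342
gripper_force: 0.0
at [0.4573 0.1286 0.0848] yaw -12.95 t 2.5 F [-0.2  0.6 -0.6] w 0.0342 | shift [-0.0017 -0.0044 -0.1152] turn 0.058
```

```bash
python3 -m inch '[[255,0,0,0,0],[255,0,0,0,0],[255,0,0,0,0],[255,0,0,0,0],[255,0,0,-0.03,0],[255,0,0,-0.07,0],[255,0,0,-0.09,0],[255,0,0,-0.09,0]]' 40; python3 - <<'E'
from h import *
i=ctrl.snapshot('top')[...,::-1];j=ctrl.snapshot('scene')[...,::-1]
cv2.imwrite('pics/d.png',np.hstack([cv2.resize(i[140:240,150:350],None,fx=2,fy=2),cv2.resize(j[110:240,180:280],None,fx=4,fy=4)[:, :400][:200*2]][0:1]))
cv2.imwrite('pics/d.png',cv2.resize(j[110:230,170:330],None,fx=5,fy=5,interpolation=cv2.INTER_CUBIC))
go([.36,-.083,.17],0)
E
```

```text
clock: 3.3
tool_pos: [0.4597, 0.1294, 0.178]
tcp_rot: [0.003, 0.113, 0.994, 0.001]
wrist_force: [0.5, 0.7, -2.8]
width: 0.0266
gripper_force: 39.9
at [0.4569 0.1287 0.1741] yaw -12.94 t 3.4 F [-0.4 -0.5 -2.4] w 0.0265 | shift [ 0.0471 -0.2281  0.0041] turn -2.157
```

View pics/d.png

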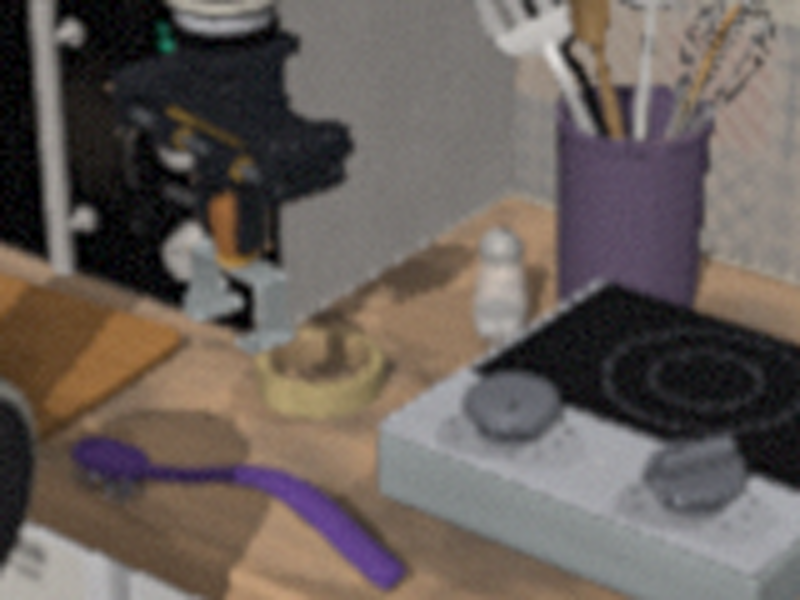

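The puller is gripped and lifted level, with its stirrup visible at about (235,300) in the crop. Next I'll stage it in front of the knob.

```bash
python3 -m inch '[[255,0,-0.05,0,-0.5],[255,0,-0.1,0,-1.2],[255,0,-0.14,0,-2.16],[255,-0.002,-0.18,0,-2.16],[255,-0.002,-0.216,0,-2.16],[255,-0.002,-0.216,0,-2.16],[255,-0.002,-0.216,0,-2.16],[255,-0.002,-0.216,0,-2.16]]' 40; python3 -c "
from h import *
go([.41,-.083,.1533],0)"
```

```text
clock: 4.2
tool_pos: [0.4101, -0.0814, 0.1733]
tcp_rot: [-0.001, -0.0, 1.0, 0.001]
wrist_force: [-0.7, -0.1, -1.4]
width: 0.0265
gripper_force: 39.9
at [ 0.4101 -0.0814  0.1733] yaw 0.03 t 4.2 F [-0.7 -0.1 -1.4] w 0.0265 | shift [ 0.     -0.0016  0.02  ] turn 0.005
```

```bash
python3 -m inch '[[255,0,-0.0015,0.01,0],[255,0,-0.0015,0.02,0],[255,0,-0.0015,0.02,0],[255,0,-0.0015,0.02,0]]'; python3 - <<'E'
from h import *
i=ctrl.snapshot('top')[...,::-1];j=ctrl.snapshot('scene')[...,::-1]
cv2.imwrite('pics/e.png',np.hstack([cv2.resize(x,(400,400),interpolation=cv2.INTER_CUBIC) for x in (i[165:245,252:332],j[155:235,230:310])]))
go([.495,-.083,.1533],0)
P=lambda z,n,x,y:print(n,proj(n,[x,y,z]).round(1))
for y in(-.083-.0415,-.083+.0415): P(.0685,'scene',.39,y);P(.0685,'scene',.43,y);P(.121,'top',.41,y)
E
```

```text
clock: 4.6
tool_pos: [0.4104, -0.0832, 0.1539]
tcp_rot: [-0.001, -0.001, 1.0, 0.0]
wrist_force: [-0.1, 0.2, -0.8]
width: 0.0269
gripper_force: 39.9
at [ 0.411  -0.0836  0.1547] yaw 0.05 t 4.7 F [-0.5 -0.4 -1.3] w 0.0266 | shift [-0.084   0.0005  0.0014] turn 0.008
scene [264.9 212.3]
scene [272.1 206.9]
top [310.1 224.8]
scene [244.1 204.1]
scene [251.5 199. ]
top [276.2 224.8]
```

View pics/e.png

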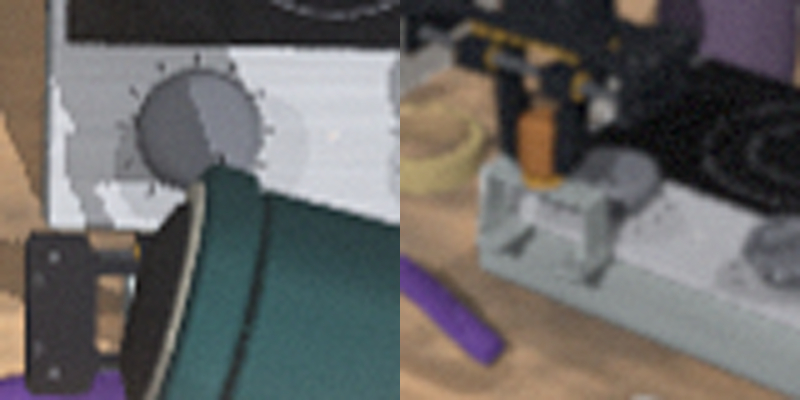

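```bash
python3 -m inch '[[255,-0.012,0,0.001,0],[255,-0.022,0,0.001,0],[255,-0.032,0,0.001,0],[255,-0.042,0,0.001,0],[255,-0.042,0,0.001,0]]'; python3 -c "
from h import *
go([.494,-.083,.1533],0)"
```

```text
clock: 5.2
tool_pos: [0.4548, -0.084, 0.154]
tcp_rot: [0.001, -0.0, 1.0, -0.0]
wrist_force: [0.3, 0.1, -1.7]
width: 0.0267
gripper_force: 39.9
at [ 0.4548 -0.084   0.154 ] yaw 0.03 t 5.2 F [ 0.3  0.1 -1.7] w 0.0267 | shift [-0.0392  0.0009  0.0008] turn 0.006
```

```bash
python3 -m inch '[[255,-0.008,0,0,0],[255,-0.016,0,0,0],[255,-0.024,0,0,0],[255,-0.032,0,0,0],[255,-0.04,0,0,0],[255,-0.04,0,0,0],[255,-0.04,0,0,0]]'; python3 - <<'E'
from h import *
go([.494,-.083,.1533],0)
i=ctrl.snapshot('top')[...,::-1];j=ctrl.snapshot('scene')[...,::-1]
cv2.imwrite('pics/f.png',np.hstack([cv2.resize(x,(400,400),interpolation=cv2.INTER_CUBIC) for x in (i[165:245,252:332],j[155:215,245:305])]))
E
```

```text
clock: 5.9
tool_pos: [0.4929, -0.0837, 0.1536]
tcp_rot: [-0.0, -0.0, 1.0, 0.0]
wrist_force: [-1.0, 0.1, -2.7]
width: 0.0266
gripper_force: 39.9
at [ 0.4929 -0.0837  0.1536] yaw 0.02 t 5.9 F [-1.   0.1 -2.7] w 0.0266 | shift [-0.0011  0.0007  0.0003] turn 0.004
```

View pics/f.png

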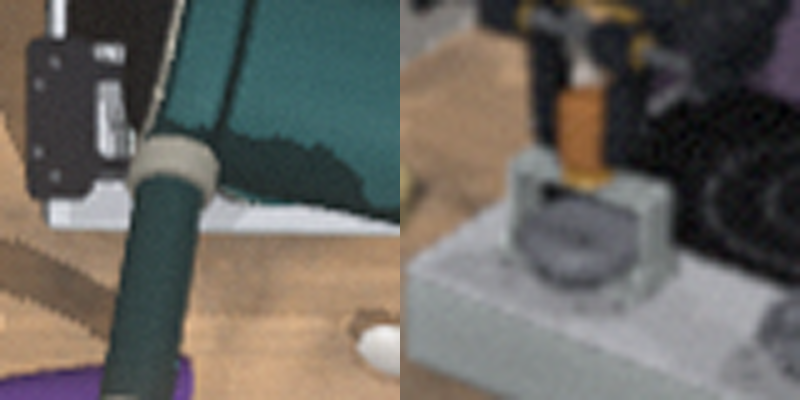

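The knob sits inside the stirrup, around (580,235) in the crop. I'll pull straight up.

```bash
python3 -m inch '[[255,0,0,0,0],[255,0,0,0,0],[255,0,0,-0.003,0],[255,0,0,-0.006,0],[255,0,0,-0.009,0],[255,0,0,-0.012,0],[255,0,0,-0.015,0],[255,0,0,-0.019,0],[255,0,0,-0.023,0],[255,0,0,-0.028,0],[255,0,0,-0.033,0],[255,0,0,-0.038,0]]' 55; python3 -c "
from h import *
go([.494,-.083,.2],0)"
```

```text
clock: 7.2
tool_pos: [0.493, -0.0838, 0.1924]
tcp_rot: [0.0, -0.0, 1.0, -0.0]
wrist_force: [0.6, 0.2, -2.5]
width: 0.0264
gripper_force: 54.9
at [ 0.493  -0.0838  0.1924] yaw 0.02 t 7.2 F [ 0.6  0.2 -2.5] w 0.0264 | shift [-0.001   0.0008 -0.0076] turn 0.003
```

```bash
python3 -m inch '[[255,0,0,-0.01,0],[255,0,0,-0.02,0],[255,0,0,-0.02,0],[255,0,0,-0.02,0]]'; python3 - <<'E'
from h import *
i=ctrl.snapshot('top')[...,::-1];j=ctrl.snapshot('scene')[...,::-1]
cv2.imwrite('pics/g.png',np.hstack([cv2.resize(x,(400,400),interpolation=cv2.INTER_CUBIC) for x in (i[155:225,252:322],j[145:215,240:310])]))
go([.435,.13,.215],0)
E
```

```text
clock: 7.6
tool_pos: [0.4932, -0.0838, 0.2123]
tcp_rot: [0.001, -0.0, 1.0, -0.0]
wrist_force: [0.2, -0.5, -2.4]
width: 0.0264
gripper_force: 54.9
at [ 0.4926 -0.0837  0.2114] yaw 0.02 t 7.7 F [-0.4 -0.2 -1.4] w 0.0267 | shift [ 0.0575  0.2137 -0.0035] turn 0.003
```

View pics/g.png

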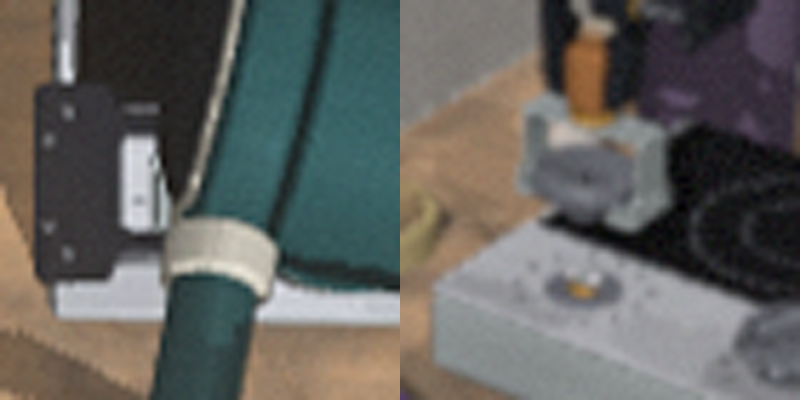

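```bash
python3 -m inch '[[255,0.001,0.006,0,0],[255,0.003,0.018,0,0],[255,0.005,0.036,0,0],[255,0.008,0.06,0,0],[255,0.011,0.085,0,0],[255,0.014,0.11,0,0],[255,0.017,0.135,0,0],[255,0.02,0.16,0,0],[255,0.023,0.185,0,0],[255,0.025,0.205,0,0],[255,0.027,0.218,0,0],[255,0.028,0.224,0,0]]' && python3 -m inch '[[255,0.001,0.006,0,0],[255,0.003,0.018,0,0],[255,0.005,0.036,0,0],[255,0.008,0.06,0,0],[255,0.011,0.085,0,0],[255,0.014,0.11,0,0],[255,0.017,0.135,0,0],[255,0.02,0.16,0,0],[255,0.023,0.185,0,0],[255,0.025,0.205,0,0],[255,0.026,0.216,0,0],[255,0.026,0.22,0,0]]'; python3 - <<'E'
from h import *
go([.44,.36,.12],0)
i=ctrl.snapshot('top')[...,::-1];j=ctrl.snapshot('scene')[...,::-1]
cv2.imwrite('pics/h.png',np.hstack([cv2.resize(x,(400,400),interpolation=cv2.INTER_CUBIC) for x in (i[150:270,60:180],j[110:230,120:240])]))
E
```

```text
clock: 8.9
tool_pos: [0.4641, 0.1416, 0.2115]
tcp_rot: [-0.0, -0.001, 1.0, 0.0]
wrist_force: [0.3, -0.2, -2.2]
width: 0.0267
gripper_force: 54.9
clock: 10.1
tool_pos: [0.4386, 0.361, 0.2115]
tcp_rot: [-0.0, -0.0, 1.0, -0.0]
wrist_force: [0.5, -0.4, -0.7]
width: 0.0263
gripper_force: 54.9
at [0.4386 0.361  0.2115] yaw 0.06 t 10.1 F [ 0.5 -0.4 -0.7] w 0.0263 | shift [-0.0014 -0.001   0.0915] turn 0.009
```

View pics/h.png

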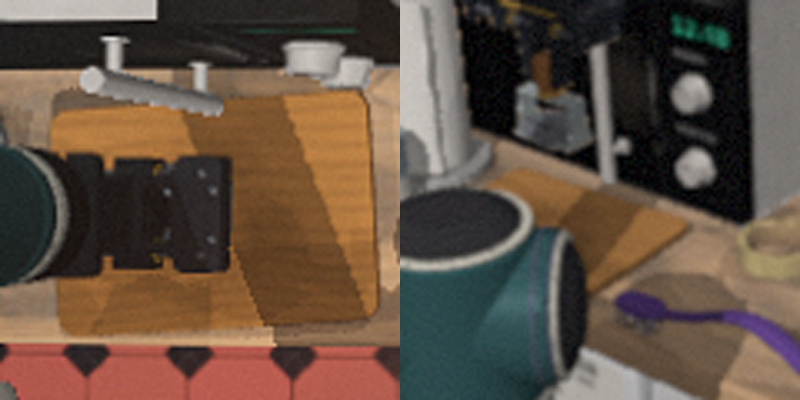

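```bash
python3 -m inch '[[255,0,0,0.01,0],[255,0,0,0.03,0],[255,0,0,0.05,0],[255,0,0,0.068,0],[255,0,0,0.08,0],[255,0,0,0.088,0],[255,0,0,0.094,0],[255,0,0,0.098,0],[255,0,0,0.102,0],[255,0,0,0.1045,0],[255,0,0,0.107,0],[255,0,0,0.107,0]]'; python3 - <<'E'
from h import *
go([.365,.36,.1043],0)
j=ctrl.snapshot('scene')[...,::-1]
cv2.imwrite('pics/i.png',cv2.resize(j[125:195,150:220],(560,560),interpolation=cv2.INTER_CUBIC))
E
```

```text
clock: 11.4
tool_pos: [0.4387, 0.3603, 0.1047]
tcp_rot: [0.0, -0.0, 1.0, 0.0]
wrist_force: [0.0, 0.9, -2.2]
width: 0.0265
gripper_force: 54.9
at [0.4387 0.3603 0.1047] yaw 0.02 t 11.4 F [ 0.   0.9 -2.2] w 0.0265 | shift [ 0.0737 -0.0003  0.0004] turn 0.004
```

View pics/i.png

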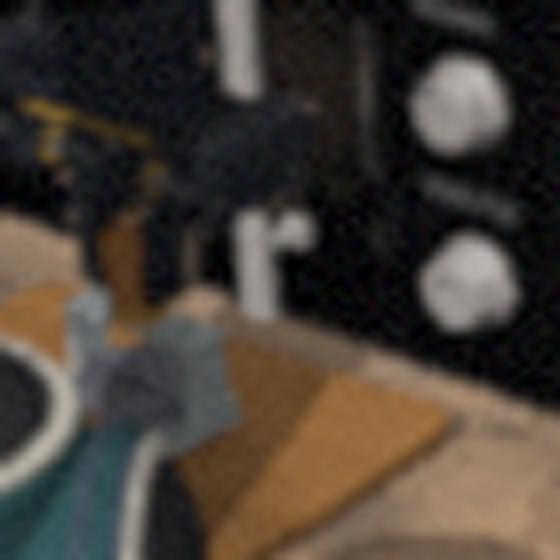

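The knob is on the board inside the stirrup, at about (150,385) in the crop. I'll draw the puller back along its open axis.

```bash
python3 -m inch '[[255,0.004,0,0,0],[255,0.01,0,0,0],[255,0.017,0,0,0],[255,0.024,0,0,0],[255,0.031,0,0,0],[255,0.038,0,0,0],[255,0.046,0,0,0],[255,0.054,0,0,0],[255,0.062,0,0,0],[255,0.07,0,0,0],[255,0.077,0,0,0],[255,0.077,0,0,0]]' && python3 -m inch '[[255,0,0,-0.02,0],[255,0,0,-0.05,0],[255,0,0,-0.08,0],[255,0,0,-0.08,0]]'; python3 - <<'E'
from h import *
go([.45,.13,.18],0)
i=ctrl.snapshot('top')[...,::-1];j=ctrl.snapshot('scene')[...,::-1]
cv2.imwrite('pics/j.png',np.hstack([cv2.resize(x,(400,400),interpolation=cv2.INTER_CUBIC) for x in (i[165:265,70:170],j[135:205,150:220])]))
E
```

```text
clock: 12.65
tool_pos: [0.3606, 0.36, 0.1045]
tcp_rot: [-0.0, -0.0, 1.0, -0.0]
wrist_force: [-0.2, 0.1, -1.6]
width: 0.0267
gripper_force: 54.9
clock: 13.05
tool_pos: [0.3645, 0.3626, 0.1896]
tcp_rot: [0.004, -0.0, 1.0, 0.003]
wrist_force: [0.9, 0.5, -1.7]
width: 0.0265
gripper_force: 54.9
at [0.3645 0.3626 0.1896] yaw 0.01 t 13.05 F [ 0.9  0.5 -1.7] w 0.0265 | shift [-0.0854 -0.2327  0.0087] turn 0.002
```

View pics/j.png

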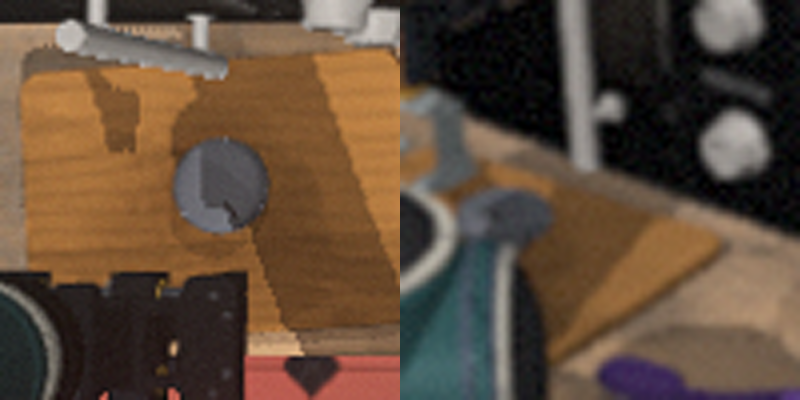

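The knob stands upright on the board at about (222,185) in the crop. Now I'll stand the puller at its original free spot.

```bash
python3 -m inch '[[255,-0.01,-0.03,0,0],[255,-0.025,-0.07,0,0],[255,-0.042,-0.115,0,0],[255,-0.06,-0.16,0,0],[255,-0.075,-0.2,0,0],[255,-0.087,-0.232,0,0],[255,-0.087,-0.232,0,0],[255,-0.087,-0.232,0,0]]'; python3 -c "
from h import *
go([.452,.128,.0848],0)"
```

```text
clock: 13.95
tool_pos: [0.4477, 0.1274, 0.1828]
tcp_rot: [-0.002, 0.001, 1.0, -0.0]
wrist_force: [-0.1, 0.4, -2.0]
width: 0.0268
gripper_force: 54.9
at [0.4477 0.1274 0.1828] yaw -0.13 t 13.95 F [-0.1  0.4 -2. ] w 0.0268 | shift [-0.0046  0.0006  0.098 ] turn -0.022
```

```bash
python3 -m inch '[[255,0,0,0.02,0],[255,0,0,0.045,0],[255,0,0,0.065,0],[255,0,0,0.08,0],[255,0,0,0.088,0],[255,0,0,0.093,0],[255,0,0,0.096,0],[255,0,0,0.098,0],[255,0,0,0.0985,0],[255,0,0,0.0985,0]]'; python3 -c "
from h import *
go([.452,.128,.0848],0)"
```

```text
clock: 14.95
tool_pos: [0.4492, 0.1283, 0.0867]
tcp_rot: [0.0, -0.0, 1.0, 0.0]
wrist_force: [0.2, -0.1, -2.0]
width: 0.0263
gripper_force: 54.9
at [0.4492 0.1283 0.0867] yaw 0.01 t 14.95 F [ 0.2 -0.1 -2. ] w 0.0263 | shift [-0.0028 -0.0003  0.0019] turn 0.002
```

```bash
python3 -m inch '[[255,0,0,0.001,0],[255,0,0,0.0015,0],[255,0,0,0.002,0],[255,0,0,0.0025,0],[255,0,0,0.0025,0],[255,0,0,0.0025,0]]'; python3 -c "
from h import *
go([.452,.128,.0848],0)"
```

```text
clock: 15.55
tool_pos: [0.4492, 0.1281, 0.0846]
tcp_rot: [0.0, -0.0, 1.0, -0.0]
wrist_force: [-1.9, -1.8, 4.4]
width: 0.0262
gripper_force: 54.9
at [0.4492 0.1281 0.0846] yaw 0.02 t 15.55 F [-1.9 -1.8  4.4] w 0.0262 | shift [-0.0028 -0.0001 -0.0002] turn 0.003
```

Contact with the worktop. I'll release and rise.

```bash
python3 -m inch '[[150,0,0,0,0],[100,0,0,0,0],[60,0,0,0,0],[60,0,0,0,0],[60,0,0,0,0],[60,0,0,0,0],[60,0,0,-0.02,0],[60,0,0,-0.05,0],[60,0,0,-0.09,0],[60,0,0,-0.13,0],[60,0,0,-0.16,0],[60,0,0,-0.16,0]]' && python3 -m inch '[[60,0.03,0.04,0,0],[60,0.05,0.08,0,0],[60,0.05,0.12,0,0],[60,0.05,0.15,0,0],[60,0.05,0.15,0,0],[60,0.05,0.15,0,0],[60,0.05,0.15,0,0],[60,0.05,0.15,0,0]]'; python3 - <<'E'
from h import *
i=ctrl.snapshot('top')[...,::-1];j=ctrl.snapshot('scene')[...,::-1]
cv2.imwrite('pics/k.png',np.hstack([cv2.resize(x,(400,400),interpolation=cv2.INTER_CUBIC) for x in (i[120:270,80:230],j[120:240,150:270])]))
E
```

```text
clock: 16.75
tool_pos: [0.4519, 0.1289, 0.2492]
tcp_rot: [0.005, -0.0, 1.0, 0.001]
wrist_force: [0.2, -0.7, 0.7]
width: 0.0672
gripper_force: 0.0
clock: 17.55
tool_pos: [0.3987, 0.277, 0.2432]
tcp_rot: [-0.0, 0.001, 1.0, -0.0]
wrist_force: [0.1, -0.3, -0.4]
width: 0.0674
gripper_force: 0.0
```

View pics/k.png

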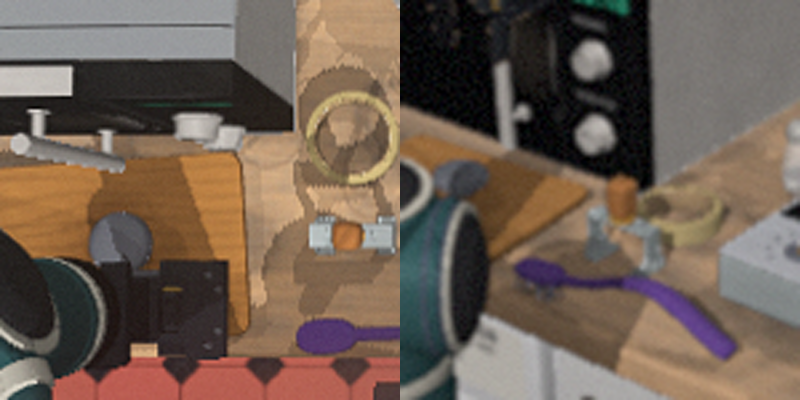

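The picture shows the knob upright on the board at about (120,240) and the puller standing on the worktop at about (350,235). The robot is clear of both, so I'm handing the job in.

```bash
python3 -c "
from workcell import ctrl
print(ctrl.finish_job())"
```

```text
the job is handed in; nothing more can be done
None
```

The smooth knob was pulled off with the puller and stands right way up on the board, the puller stands on its feet on the worktop, the winged knob was left in place, and the job was handed in at about 18 s.

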